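# Lock the rotary circuit-board holder in its front notch

### The job

The rotary circuit-board holder on the bench has been left free to swing, its sprung index plunger parked up. Swing it round until its arm points to the front of the stand (the side facing the robot), pull the plunger's T-handle up out of its parking notch, turn it in line with the arm and let the pin snap fully home in the ring's front notch, rocking the holder gently to feel for the notch and never forcing the plunger. Keep off the board, leave the things around where they are, and let go of the handle at the end.

Things in the scene. Friction and masses are not known exactly. Their poses are not given: they have to be found in the camera images.
- stand: Fixed dark grey square casting of the board holder, 250 x 250 mm, 22 mm high. Origin on the bench at the square's centre, under the vertical swing axis; z up, -x towards its front side, the one facing the robot.
- ring_centre (a point): Swing axis at the top of the steel index ring that lies on the stand: 118 mm outer radius, top 34 mm above the bench, flat, with four notches (9.6 mm wide radial slots open at the rim) a quarter turn apart, near the middles of the stand's sides. The ring is screwed down through slotted holes: it may sit turned up to 6.5 degrees either way from nominal, and does not move in use. Axes as the stand.
- front_notch (a point): Nominal place of the front notch: on the ring's top, 100 mm from the swing axis towards the middle of the stand's front side. The true notch lies up to 11 mm from it, either way along the ring: feel for it.
- holder: Swinging part: hub, flat 30 mm wide arm with the plunger at its end, and across from it a rail with jaws (100 mm high) that hold the board. Origin on the swing axis at bench height; the arm points along its -x. It starts 0.55 to 1.2 rad counterclockwise (from above) of the nominal front notch, the arm to the robot's right: swing it clockwise. It needs 1 to 2 N at the plunger and stays where left.
- plunger: Sprung index plunger in the arm, 100 mm from the swing axis: a flat-ended steel pin 8 mm thick that slides vertically and carries the T-handle. Origin at the pin's lower end. The spring pushes down: 9 N home, 13.5 N parked, 15 N lifted clear. It enters a notch only within about 1 mm of its centre. Between notches its end rests on the ring and can be slid along it, a push of 3 to 8 N.
- pin_tip (a point): Centre of the pin's lower end. Height over the ring's top: parked +3 mm; lifted clear of the parking notch +6.5 mm or more, upper stop +11 mm; resting on the ring between notches 0; fully home in a notch -7 mm (10 mm below parked). The plunger is precise: keep sideways and twisting loads on it low, under about 30 N.
- handle_grip (a point): Centre of the black T-handle bar, 46 mm long, 12 mm thick, 16 mm high, 64 mm above the pin's end (101 mm above the bench parked, 91 home); x along the bar, z up. Parked it stands 60 degrees clockwise (from above) of the arm's line. Pull it up over 3.5 mm, turn it 60 degrees counterclockwise into line with the arm, and the plunger can drop; then it keeps in line with the arm.
- sleeve_top (a point): Centre of the rim of the castellated steel sleeve round the plunger, under the T-handle: 31 mm outer diameter, on the arm, 77.5 mm above the bench (lower fingertips touch it). A cross pin under the T-handle lies in its shallow parking notch, 3.5 mm deep, or, in line with the arm, in its deep slot; each leaves the handle 9 degrees of play either way. Axes as the holder.
- board: Circuit board in the jaws, 112 x 170 x 3 mm, with a finned cooler, sockets and ports up to 38 mm tall on it. Origin at the centre of its underside, 83 mm above the bench, 38 mm from the swing axis on the side away from the plunger; its near edge is 82 mm from the plunger's axis. Not to be touched.
- jar: Loose white plastic jar, 60 mm diameter, 58 mm tall, beside the stand on the robot's left; origin under its centre. Leave it alone.
- flux_tin: Loose round metal tin, 66 mm diameter, 24 mm tall, beside the stand on the robot's right; origin under its centre. Leave it alone.
- screwdriver: Loose screwdriver, 150 mm long, red grip, lying beyond the stand; origin under its middle. Leave it alone.

How it is judged:
On the way:
1. the plunger is pulled up out of its parking notch (z of pin_tip in the frame of stand above 0.0395 m), for 0.05 s.
At the end, for the whole second after the job is handed in: The pin is fully home in the ring's front notch (its end at least 5.5 mm below the ring's top, within 18 mm of the nominal notch), the holder is still, and the jar, tin and screwdriver are within 20 mm of where they stood (z of pin_tip in the frame of stand below 0.0285 m and horizontal distance between pin_tip and front_notch below 0.018 m and angular speed of holder below 0.05 rad/s and distance of each of jar, flux_tin, screwdriver from where it was at the start of the episode below 0.02 m); the robot touches nothing.
It fails at once if the plunger is forced: its pin pressed against the ring, or its cross pin against the sleeve, too hard (contact force between plunger and stand above 55 N).
It fails at once if the board is touched (contact force between any of the fingers, the arm and board above 2 N).
It fails at once if the jar, tin or screwdriver is pushed about (distance of any of jar, flux_tin, screwdriver from where it was at the start of the episode above 0.02 m).
It also fails if it takes over 51 s, if anything falls off the work surface, if the arm or the gripper's body presses on something with over 40 N, if the wrist force passes 120 N, or if a joint passes its speed limit or range.

### The arm

A 7-joint arm with a two-finger parallel gripper is mounted at the origin on the work surface. World frame = base frame: x ahead of the robot, y to its left, z up, the work surface at z = 0. Lengths are in m, angles in rad, forces in N, time in s.
With the tool pointing down it reaches from about 0.4 to 0.85 m from the base axis. Payload 10.4 kg.
Tool frame: the origin (TCP) lies on the centre line of the jaws, within the pads' length; the fingertips stand 8 mm ahead of it and the grasp point (between the pads) lies 11 mm behind it (r.finger_overhang is the distance from the TCP to the fingertips, in m); z points along the fingers, y is the line along which they close (so a half turn about z gives the same grasp; the last joint's range is limited). The gripper opens to 87 mm and grips with 3 to 60 N. Pads are 19 mm wide; open, the fingers measure 117 mm over their backs; the gripper's body (75 mm by 190 mm) begins 51 mm behind the grasp point.
Start: joints at [1.27, 0.332, -0.065, 1.46, 0.022, 1.35, -0.088], TCP at [0.171, -0.601, 0.231] pointing down, gripper open.
Joint ranges: [-2.6, 2.6], [-0.5, 2.12], [-1.47, 1.34], [0.16, 2.42], [-1.27, 4.41], [0.06, 2.06], [-2.6, 2.6]. Speed limits (rad/s): [2.22, 2.22, 2.79, 2.79, 3.14, 3.14, 3.14].

### API

Orientations are given as a unit quaternion [x, y, z, w].
In Python, from bench import r, vision gives the robot as it stands.
- The arm moves only by the tool drive_tool, never from a script. Its argument "series" is a list of rows, each a list of 2 entries, a list of its own where there are three numbers: the shift along the world's x, y, z in cm, then the turn about the world's z in degrees. A call has exactly 10 rows; each row shifts and turns the commanded pose from where the row before left it; what a row does not reach is not made up. A row lasts 1/8 s, in which the tool goes at most 62.5 mm and 10.7 degrees, less where a joint would pass 70% of its speed; a pose out of reach is approached as far as the arm can. A call with a gripper value outside its range is refused whole. "hand" is the closure, from 0 (fully open) to 1 (shut), set as the call begins (left out, the last holds). The fingers move at their own pace and stop on an object; "newtons" is the grip in N (left out, the last holds). Time passes only in rows, so rows that do not move let the fingers close, or fill a call up. It gives the time, the measured TCP pose, the force, the opening and the grip force at its end, in the units of the state.
- r.read_state(): the state, without advancing time (a new reading comes with each control period).
- vision.camera(name): name is "scene" or "top" or "wrist"; returns a dict with "color" (400x640x3 uint8, red, green, blue), "intrinsics" (3x3 intrinsics, pixels), "R" (3x3) and "t" (3): a world point X has camera coordinates R X + t; the wrist camera has in their place "mount" (4x4, takes a point from camera to tool coordinates, whose origin is the TCP and whose axes are the flange's). Camera axes: x right, y down, z forward; pixel columns grow to the right and rows downward; lengths in m; the calibration is good to about 2 mm. A picture is of the moment at which its call begins: read the wrist's pose just before it. There is no depth.
- r.close_job(): hands the job in; it is judged then, once.
The state is a dict: "time": time; "joint_positions": joint angles; "joint_vel": joint speeds; "joint_torque": joint torques, N m; "ee_pos": TCP position; "eef_rot": TCP orientation; "ft_force": force on the tool from outside, world axes, zero at the start; "torque": the same for the moment, N m; "width": finger opening in m; "grip_force": force on a finger pad.
Only numpy, scipy, OpenCV 4.12 (cv2) and the standard library are available. Lean on these libraries where they do the work, as an engineer would, in place of code of your own. Each camera call takes 0.05 s, during which the arm holds its last target. There are 200 camera calls.

## Working session

There is one attempt and no reset: what is moved stays moved. The work goes in short steps, Python scripts to look and compute and a tool call to move; the robot and the scene stay as the last step left them, time stands still between calls to the robot, and variables do not carry over. Pictures are saved under pics/ and viewed, at most 10 in all, crops included, and the job is handed in when it is done.

Besides the shell and the picture viewer there is one more tool, called after "Request:" as name([rows], argument=value, ...), one row to a line, values as JSON. drive_tool: Moves the arm, as the interface text tells. Its arguments: {"type":"object","properties":{"series":{"type":"array"},"hand":{"type":"number"},"newtons":{"type":"number"}},"required":["series"]}

```bash
mkdir -p pics
python3 - <<'E'
from bench import r, vision
import cv2, numpy as np
s=r.read_state(); print({k:np.round(v,3).tolist() for k,v in s.items()})
ims=[]
for n in("scene","top"):
    c=vision.camera(n); cv2.imwrite(f"pics/{n}0.png",c["color"][...,::-1]); print(n,np.round(c["intrinsics"],1).tolist(),np.round(c["R"],4).tolist(),np.round(c["t"],4).tolist())
    np.savez(f"{n}.npz",K=c["intrinsics"],R=c["R"],t=c["t"])
E
```

```text
{'time': 0.0, 'joint_positions': [1.27, 0.333, -0.065, 1.461, 0.022, 1.35, -0.089], 'joint_vel': [-0.0, -0.001, 0.001, 0.0, -0.001, -0.0, 0.0], 'joint_torque': [0.001, -62.324, 0.026, -38.989, -0.061, 0.04, 0.0], 'ee_pos': [0.171, -0.601, 0.23], 'eef_rot': [0.99, 0.138, -0.0, -0.001], 'ft_force': [0.256, 0.314, -0.755], 'torque': [0.03, -0.021, -0.03], 'grip_force': 0.0, 'width': 0.087}
scene [[435.7, 0.0, 315.0], [0.0, 435.7, 197.0], [0.0, 0.0, 1.0]] [[-0.0812, 0.9965, 0.019], [0.5845, 0.0631, -0.809], [-0.8073, -0.0546, -0.5876]] [0.016, -0.2908, 1.4568]
top [[372.1, 0.0, 316.6], [0.0, 372.1, 195.6], [0.0, 0.0, 1.0]] [[0.0183, -0.9997, -0.0188], [-0.9954, -0.0165, -0.0945], [0.0941, 0.0205, -0.9954]] [0.0317, 0.6642, 0.7478]
```

View pics/top0.png

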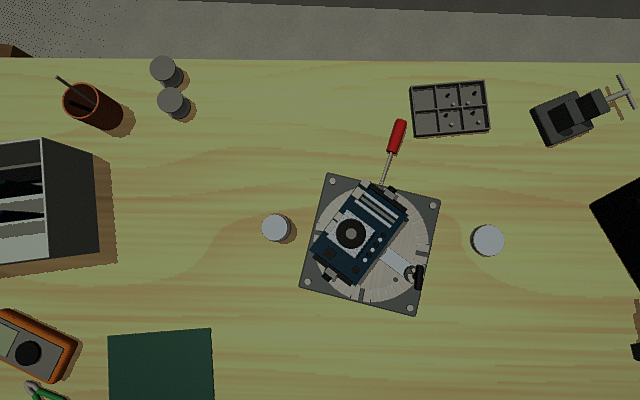

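View pics/scene0.png

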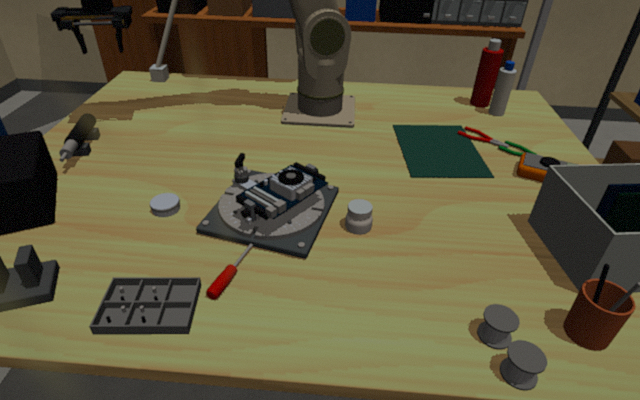

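The top view shows the stand with corners at about (327,173), (441,199), (415,316) and (299,289). The handle is at about (418,277), the jar at (277,228), the tin at (488,240), and the arm points down and to the right. Next I'll crop both views for precise measurements.

```bash
cat > h.py <<'E'
import numpy as np, cv2
def back(n,u,v,z):
    c=np.load(f"{n}.npz"); d=c["R"].T@np.linalg.inv(c["K"])@[u,v,1]; o=-c["R"].T@c["t"]
    return o+d*(z-o[2])/d[2]
def proj(n,X):
    c=np.load(f"{n}.npz"); p=c["K"]@(c["R"]@np.array(X)+c["t"]); return p[:2]/p[2]
E
python3 - <<'E'
from h import *
C=[back("top",*p,.022) for p in[(327,173),(441,199),(415,316),(299,289)]]
c=np.mean(C,0); print(np.round(C,4),c)
f=(C[2]+C[3])/2-(C[0]+C[1])/2; print("front dir",np.degrees(np.arctan2(f[1],f[0])),[np.linalg.norm(C[i]-C[i-1]) for i in range(4)])
print("proj scene corners",[proj("scene",x).round(0) for x in C])
print("handle",back("top",418,277,.105))
im=cv2.imread("pics/top0.png")[165:325,290:450]; a=cv2.resize(im,None,fx=3.7,fy=3.7,interpolation=cv2.INTER_CUBIC)
a=cv2.convertScaleAbs(a,alpha=1.6,beta=10)
cv2.imwrite("pics/c1.png",a)
E
```

```text
[[ 0.7133  0.0221  0.022 ]
 [ 0.6616 -0.2188  0.022 ]
 [ 0.4201 -0.1627  0.022 ]
 [ 0.4693  0.0763  0.022 ]] [ 0.5660998  -0.07075069  0.022     ]
front dir 167.19861324567856 [np.float64(0.24988454080515088), np.float64(0.246357793138532), np.float64(0.24792592629278382), np.float64(0.2440618896491366)]
proj scene corners [array([305., 252.]), array([194., 227.]), array([245., 168.]), array([337., 185.])]
handle [ 0.50855293 -0.148613    0.105     ]
```

View pics/c1.png

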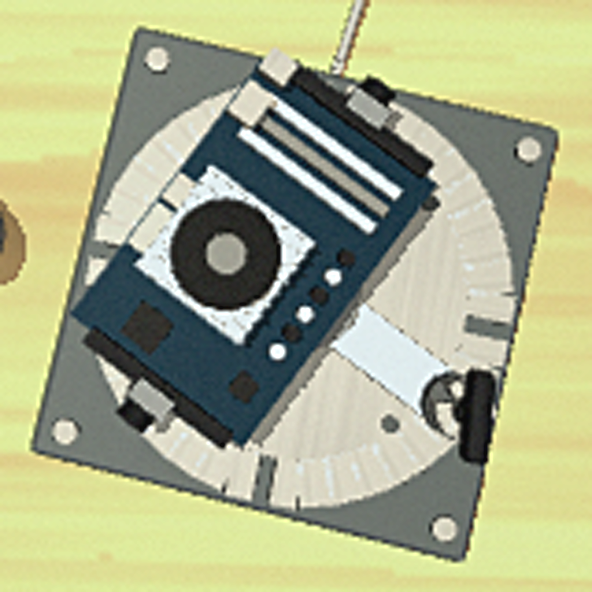

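The crop shows the front notch at about (265,480), the left notch at (103,250) and the right notch at (487,325). The T-bar runs from (487,372) to (476,462), and the sleeve is at (445,402).

Run:
```python
from h import *
B=lambda u,v,z:back("top",290+(u+.5)/3.7-.5,165+(v+.5)/3.7-.5,z)
an=lambda d:np.degrees(np.arctan2(d[1],d[0]))
C=[B(*p,.022) for p in[(138,30),(558,130),(465,560),(32,450)]]
c=np.mean(C,0);f=(C[2]+C[3])/2-(C[0]+C[1])/2;print("c",c,"front",an(f),"perp",an(C[3]+C[0]-C[1]-C[2])+90)
L,Rr,F=B(103,250,.034),B(487,325,.034),B(265,480,.034)
print("LR mid",(L+Rr)/2,"dir+90",an(L-Rr)+90, "front notch",F,an(F-c),np.hypot(*(F-c)[:2]),np.hypot(*(L-Rr)[:2]))
H=B(482,417,.109);S=B(445,402,.0775)
print("handle",H,an(H-c),np.hypot(*(H-c)[:2]),"bar",an(B(487,372,.109)-B(476,462,.109)),"sleeve",S,an(S-c),np.hypot(*(S-c)[:2]))
for n,p,z in(("jar",(277,228),.058),("tin",(488,240),.024)):print(n,back("top",*p,z))
```

```text
c [ 0.56722411 -0.07017194  0.022     ] front 167.06573338240042 perp 167.28695446226283
LR mid [ 0.56860467 -0.06670956  0.034     ] dir+90 170.05510479886925 front notch [ 0.46317756 -0.0513373   0.034     ] 169.73935227474655 0.1057375451019759 0.21660065502478612
handle [ 0.50847812 -0.15109301  0.109     ] -125.97839726279648 0.09999654854110913 bar -7.458984422805614 sleeve [ 0.51207799 -0.14004876  0.0775    ] -128.28016821540757 0.08901608630530167
jar [0.59431322 0.12114178 0.058     ]
tin [ 0.57768329 -0.313925    0.024     ]
```

Request:
drive_tool([
  [[1.7, 2.25, -0.2], 7.9],
  [[1.7, 2.25, -0.2], 7.9],
  [[1.7, 2.25, -0.2], 7.9],
  [[1.7, 2.25, -0.2], 7.9],
  [[1.7, 2.25, -0.2], 7.9],
  [[1.7, 2.25, -0.2], 7.9],
  [[1.7, 2.25, -0.2], 7.9],
  [[1.7, 2.25, -0.2], 7.9],
  [[1.7, 2.25, -0.2], 7.9],
  [[1.7, 2.25, -0.2], 7.9],
], hand=0.4, newtons=10)

```text
time: 1.35
ee_pos: [0.3417, -0.3751, 0.2102]
eef_rot: [0.674, 0.738, 0.0, -0.0]
ft_force: [0.0, 0.1, -0.4]
width: 0.0521
grip_force: 0.0
```

Request:
drive_tool([
  [[1.7, 2.25, -0.2], 7.9],
  [[1.7, 2.25, -0.2], 7.9],
  [[1.7, 2.25, -0.2], 7.9],
  [[1.7, 2.25, -0.2], 7.9],
  [[1.7, 2.25, -0.2], 7.9],
  [[1.7, 2.25, -0.2], 7.9],
  [[1.7, 2.25, -0.2], 7.9],
  [[1.7, 2.25, -0.2], 7.9],
  [[1.7, 2.25, -0.2], 7.9],
  [[1.7, 2.25, -0.2], 7.9],
])

```text
time: 2.6
ee_pos: [0.5117, -0.1503, 0.1902]
eef_rot: [0.051, 0.999, 0.0, -0.0]
ft_force: [-0.4, -0.5, -0.9]
width: 0.0525
grip_force: 0.0
```

```bash
cat >> h.py <<'E'
def st():
    from bench import r
    from scipy.spatial.transform import Rotation as Ro
    s=r.read_state(); M=Ro.from_quat(s["eef_rot"]).as_matrix()
    print("t",round(s["time"],2),"p",np.round(s["ee_pos"],4),"yangle",np.degrees(np.arctan2(M[1,1],M[0,1])).round(1),"F",np.round(s["ft_force"],1),"T",np.round(s["torque"],2),"w",round(s["width"],4),"g",round(s["grip_force"],1),"q",np.round(s["joint_positions"],2),"down",M[:,2].round(3))
    return s,M
E
python3 - <<'E'
from h import *
from bench import vision
s,M=st()
c=vision.camera("wrist");print(c["mount"].round(3).tolist(),c["intrinsics"].tolist())
cv2.imwrite("pics/w1.png",cv2.convertScaleAbs(c["color"][...,::-1],alpha=1.5))
T=np.eye(4);T[:3,:3]=M;T[:3,3]=s["ee_pos"];np.savez("w1.npz",T=T@c["mount"],K=c["intrinsics"])
# expected pixel of handle top
X=np.linalg.inv(T@c["mount"])@[.5085,-.151,.109,1];p=c["intrinsics"]@X[:3];print(p[:2]/p[2])
E
```

```text
t 2.6 p [ 0.5117 -0.1503  0.1902] yangle 84.2 F [-0.4 -0.5 -0.9] T [ 0.03 -0.13  0.03] w 0.0525 g 0.0 q [ 0.82  0.23 -0.7   1.73  0.15  1.24  1.55] down [-0.001  0.    -1.   ]
[[0.002, -0.97, -0.244, 0.068], [1.0, 0.002, -0.0, 0.001], [0.0, -0.244, 0.97, -0.155], [0.0, 0.0, 0.0, 1.0]] [[355.16445252089795, 0.0, 324.1957088177589], [0.0, 355.16445252089795, 203.32205465097834], [0.0, 0.0, 1.0]]
[321.00957777 210.29692399]
```

View pics/w1.png

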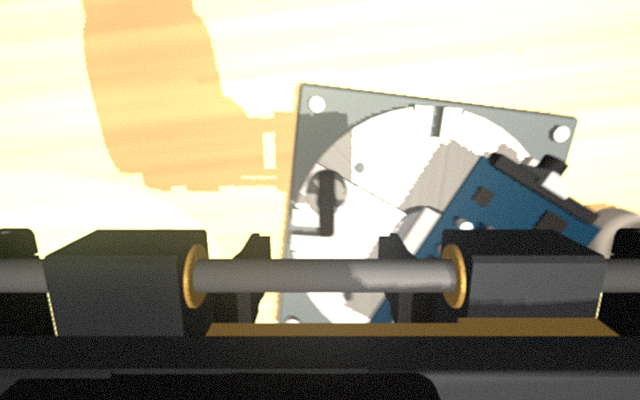

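The wrist view shows the T-bar from (325,172) to (327,235). The front notch is at about (437,121). Now I'll refine both positions.

Run:
```python
from h import *
w=np.load("w1.npz");T,K=w["T"],w["K"]
def b(u,v,z):
    d=T[:3,:3]@np.linalg.inv(K)@[u,v,1];o=T[:3,3];return o+d*(z-o[2])/d[2]
a,e=b(325,172,.109),b(327,235,.109);print((a+e)/2,np.linalg.norm(a-e),np.degrees(np.arctan2(*(a-e)[1::-1])))
print("notch",b(437,121,.034)); C=[b(*p,.022) for p in[(301,85),(577,119)]];print(C,np.mean(C,0))
f=C[1]-C[0];print("front normal dir",np.degrees(np.arctan2(f[1],f[0]))+90)
```

```text
[ 0.50452975 -0.14713165  0.109     ] 0.04463650623433625 176.09337794857402
notch [ 0.46002226 -0.04710024  0.034     ]
[array([ 0.41835763, -0.15995454,  0.022     ]), array([0.47128508, 0.07998763, 0.022     ])] [ 0.44482135 -0.03998346  0.022     ]
front normal dir 167.56065945358048
```

Request:
drive_tool([
  [[-0.5, 0.1, -1.2], 0],
  [[0, 0, -1.2], 0],
  [[0, 0, -1.2], 0],
  [[0, 0, -1.2], 0],
  [[0, 0, -1.1], 0],
  [[0, 0, -1.1], 0],
  [[0, 0, -1.1], 0],
  [[0, 0, -0.8], 0],
  [[0, 0, -0.3], 0],
  [[0, 0, 0], 0],
])

```text
time: 3.9
ee_pos: [0.5064, -0.15, 0.0985]
eef_rot: [0.053, 0.999, 0.0, -0.0]
ft_force: [-0.3, -0.2, 0.8]
width: 0.0522
grip_force: 0.0
```

Request:
drive_tool([
  [[0, 0, 0], 0],
  [[0, 0, 0], 0],
  [[0, 0, 0], 0],
  [[0, 0, 0], 0],
  [[0, 0, 0], 0],
  [[0, 0, 0], 0],
  [[0, 0, 0], 0],
  [[0, 0, 0], 0],
  [[0, 0, 0], 0],
  [[0, 0, 0], 0],
], hand=1, newtons=8)

```text
time: 5.15
ee_pos: [0.5065, -0.1498, 0.0986]
eef_rot: [0.053, 0.999, 0.0, 0.0]
ft_force: [1.2, 2.7, 0.4]
width: 0.0123
grip_force: 8.0
```

```bash
python3 -c "
from h import *
st()
from bench import vision
c=vision.camera('top'); cv2.imwrite('pics/t2.png',cv2.convertScaleAbs(cv2.resize(c['color'][165:325,290:450,::-1],None,fx=3.7,fy=3.7,interpolation=2),alpha=1.6))"
```

```text
t 5.15 p [ 0.5065 -0.1498  0.0986] yangle 83.9 F [1.2 2.7 0.4] T [ 0.58 -0.5  -0.02] w 0.0123 g 8.0 q [ 0.8   0.31 -0.68  1.84  0.22  1.06  1.49] down [ 0.  0. -1.]
```

Run:
```python
from h import *
v=complex(-.0605,-.0808)*100
P=[v*np.exp(-1j*np.radians(3*i)) for i in range(21)]
print([[round(d.real,2),round(d.imag,2)] for d in np.diff(P)])
```

```text
[[np.float64(-0.41), np.float64(0.33)], [np.float64(-0.4), np.float64(0.35)], [np.float64(-0.38), np.float64(0.37)], [np.float64(-0.36), np.float64(0.39)], [np.float64(-0.34), np.float64(0.41)], [np.float64(-0.32), np.float64(0.42)], [np.float64(-0.29), np.float64(0.44)], [np.float64(-0.27), np.float64(0.45)], [np.float64(-0.25), np.float64(0.47)], [np.float64(-0.22), np.float64(0.48)], [np.float64(-0.2), np.float64(0.49)], [np.float64(-0.17), np.float64(0.5)], [np.float64(-0.14), np.float64(0.51)], [np.float64(-0.12), np.float64(0.52)], [np.float64(-0.09), np.float64(0.52)], [np.float64(-0.06), np.float64(0.52)], [np.float64(-0.03), np.float64(0.53)], [np.float64(-0.01), np.float64(0.53)], [np.float64(0.02), np.float64(0.53)], [np.float64(0.05), np.float64(0.53)]]
```

Request:
drive_tool([
  [[-0.41, 0.33, 0], -3],
  [[-0.4, 0.35, 0], -3],
  [[-0.38, 0.37, 0], -3],
  [[-0.36, 0.39, 0], -3],
  [[-0.34, 0.41, 0], -3],
  [[-0.32, 0.42, 0], -3],
  [[-0.29, 0.44, 0], -3],
  [[-0.27, 0.45, 0], -3],
  [[-0.25, 0.47, 0], -3],
  [[-0.22, 0.48, 0], -3],
])

```text
time: 6.45
ee_pos: [0.474, -0.1095, 0.0986]
eef_rot: [0.311, 0.95, -0.0, 0.0]
ft_force: [2.2, -1.4, 0.1]
width: 0.012
grip_force: 8.0
```

```bash
python3 -c "
from h import *
st()"
```

```text
t 6.45 p [ 0.474  -0.1095  0.0986] yangle 53.8 F [ 2.2 -1.4  0.1] T [-0.16 -0.49  0.01] w 0.012 g 8.0 q [ 0.73  0.21 -0.65  1.95  0.15  1.03  0.96] down [ 0.    -0.001 -1.   ]
```

Forces are low, so I'll continue the swing.

Request:
drive_tool([
  [[-0.2, 0.49, 0], -3],
  [[-0.17, 0.5, 0], -3],
  [[-0.14, 0.51, 0], -3],
  [[-0.12, 0.52, 0], -3],
  [[-0.09, 0.52, 0], -3],
  [[-0.06, 0.52, 0], -3],
  [[-0.03, 0.53, 0], -3],
  [[-0.01, 0.53, 0], -3],
  [[0.02, 0.53, 0], -3],
  [[0.05, 0.53, 0], -3],
])

```text
time: 7.7
ee_pos: [0.4661, -0.058, 0.0986]
eef_rot: [0.546, 0.838, -0.001, -0.0]
ft_force: [-1.3, -2.0, 1.8]
width: 0.012
grip_force: 8.0
```

```bash
python3 -c "
from h import *
st()
from bench import vision
c=vision.camera('top'); cv2.imwrite('pics/t3.png',cv2.convertScaleAbs(cv2.resize(c['color'][165:325,290:450,::-1],None,fx=3.7,fy=3.7,interpolation=2),alpha=1.6))"
```

```text
t 7.7 p [ 0.4661 -0.058   0.0986] yangle 23.8 F [-1.3 -2.   1.8] T [-0.36  0.26  0.  ] w 0.012 g 8.0 q [ 0.62  0.17 -0.63  1.99  0.12  1.02  0.35] down [-0.001 -0.001 -1.   ]
```

View pics/t3.png

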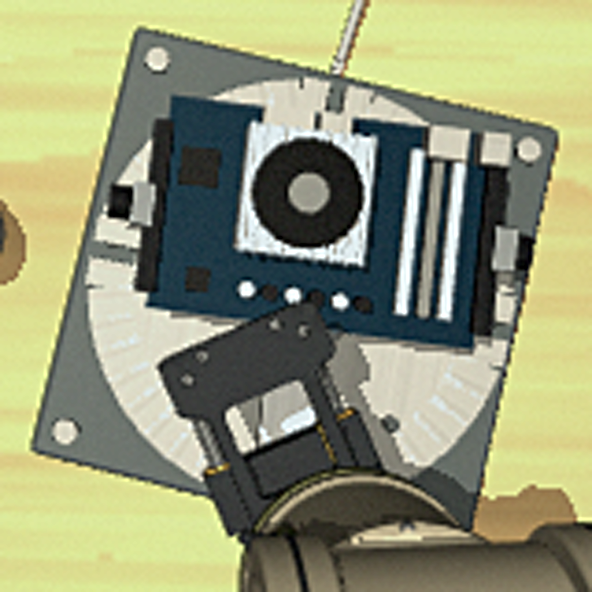

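Request:
drive_tool([
  [[0, 0, 0], 0],
  [[0, 0, 0], 0],
  [[0, 0, 0.1], 0],
  [[0, 0, 0.1], 0],
  [[0, 0, 0.1], 0],
  [[0, 0, 0.1], 0],
  [[0, 0, 0.1], 0],
  [[0, 0, 0.1], 0],
  [[0, 0, 0], 0],
  [[0, 0, 0], 0],
], newtons=40)

```text
time: 9.0
ee_pos: [0.4661, -0.0572, 0.1044]
eef_rot: [0.545, 0.838, -0.0, -0.0]
ft_force: [-0.1, -1.5, -16.6]
width: 0.0116
grip_force: 40.0
```

```bash
python3 -c "
from h import *
st()"
```

```text
t 9.0 p [ 0.4661 -0.0572  0.1044] yangle 23.9 F [ -0.1  -1.5 -16.6] T [-0.36 -0.1   0.05] w 0.0116 g 40.0 q [ 0.62  0.16 -0.63  1.98  0.11  1.04  0.35] down [-0.001  0.    -1.   ]
```

Request:
drive_tool([
  [[0, 0, 0], 5],
  [[0, 0, 0], 6],
  [[0, 0, 0], 6],
  [[0, 0, 0], 6],
  [[0, 0, 0], 6],
  [[0, 0, 0], 6],
  [[0, 0, 0], 6],
  [[0, 0, 0], 0],
  [[0, 0, 0], 0],
  [[0, 0, 0], 0],
])

```text
time: 10.25
ee_pos: [0.4663, -0.0571, 0.1044]
eef_rot: [0.218, 0.976, -0.0, -0.0]
ft_force: [-1.3, -1.3, -17.8]
width: 0.0115
grip_force: 40.0
```

```bash
python3 -c "
from h import *
st()"
```

```text
t 10.25 p [ 0.4663 -0.0571  0.1044] yangle 64.8 F [ -1.3  -1.3 -17.8] T [-0.22  0.11 -0.06] w 0.0115 g 40.0 q [ 0.69  0.17 -0.7   1.98  0.13  1.04  1.06] down [-0.001  0.    -1.   ]
```

Request:
drive_tool([
  [[0, 0, 0], 6],
  [[0, 0, 0], 6],
  [[0, 0, 0], 6],
  [[0, 0, 0], 1],
  [[0, 0, -0.2], 0],
  [[0, 0, -0.2], 0],
  [[0, 0, -0.2], 0],
  [[0, 0, -0.1], 0],
  [[0, 0, 0], 0],
  [[0, 0, 0], 0],
])

```text
time: 11.5
ee_pos: [0.4664, -0.0571, 0.0975]
eef_rot: [0.053, 0.999, 0.0, -0.0]
ft_force: [-2.7, 0.2, -14.1]
width: 0.0113
grip_force: 40.0
```

```bash
python3 -c "
from h import *
st()"
```

```text
t 11.5 p [ 0.4664 -0.0571  0.0975] yangle 83.9 F [ -2.7   0.2 -14.1] T [-0.06  0.58 -0.02] w 0.0113 g 40.0 q [ 0.71  0.19 -0.74  1.98  0.15  1.02  1.37] down [-0.  0. -1.]
```

Request:
drive_tool([
  [[0, 0, 0], 0],
  [[0, 0, 0], 0],
  [[0, 0, 0], 0],
  [[0, 0, 0], 0],
  [[0.01, 0.07, 0], -0.4],
  [[0.01, 0.07, 0], -0.4],
  [[0.01, 0.07, 0], -0.4],
  [[0.01, 0.07, 0], -0.4],
  [[0.01, 0.07, 0], -0.4],
  [[0, 0, 0], 0],
], newtons=3)

```text
time: 12.75
ee_pos: [0.4677, -0.0547, 0.098]
eef_rot: [0.071, 0.997, -0.001, 0.001]
ft_force: [0.9, -6.3, 4.4]
width: 0.0159
grip_force: 3.0
```

```bash
python3 -c "
from h import *
st()"
```

```text
t 12.75 p [ 0.4677 -0.0547  0.098 ] yangle 81.9 F [ 0.9 -6.3  4.4] T [-1.3  -0.21  0.07] w 0.0159 g 3.0 q [ 0.71  0.19 -0.73  1.98  0.15  1.02  1.33] down [ 0.001 -0.001 -1.   ]
```

Request:
drive_tool([
  [[0, 0, 0], 0],
  [[0, 0, 0], 0],
  [[0.01, 0.07, 0], -0.4],
  [[0.01, 0.07, 0], -0.4],
  [[0.01, 0.07, 0], -0.4],
  [[0.01, 0.07, 0], -0.4],
  [[0.01, 0.07, 0], -0.4],
  [[0, 0, 0], 0],
  [[0, 0, 0], 0],
  [[0, 0, 0], 0],
], newtons=20, hand=0.85)

```text
time: 14.0
ee_pos: [0.4674, -0.0498, 0.0975]
eef_rot: [0.088, 0.996, 0.0, -0.0]
ft_force: [0.7, -0.7, 0.1]
width: 0.013
grip_force: 0.5
```

```bash
python3 -c "
from h import *
st()"
```

```text
t 14.0 p [ 0.4674 -0.0498  0.0975] yangle 79.9 F [ 0.7 -0.7  0.1] T [-0.14 -0.23  0.03] w 0.013 g 0.5 q [ 0.7   0.19 -0.73  1.98  0.15  1.02  1.29] down [-0.  0. -1.]
```

Request:
drive_tool([
  [[0.01, 0.05, 0], -0.3],
  [[0.01, 0.05, 0], -0.3],
  [[0.01, 0.05, 0], -0.3],
  [[0.01, 0.05, 0], -0.3],
  [[0, 0, 0], 0],
  [[0, 0, 0], 0],
  [[0, 0, 0], 0],
  [[0, 0, 0], 0],
  [[0, 0, 0], 0],
  [[0, 0, 0], 0],
])

```text
time: 15.25
ee_pos: [0.4677, -0.0491, 0.0975]
eef_rot: [0.099, 0.995, -0.0, -0.0]
ft_force: [0.3, -6.3, -0.2]
width: 0.013
grip_force: 3.0
```

```bash
python3 -c "
from h import *
st()
from bench import vision
for n in('scene','wrist'):
  c=vision.camera(n); cv2.imwrite(f'pics/{n}4.png',cv2.convertScaleAbs(c['color'][...,::-1],alpha=1.5))
a=cv2.imread('pics/scene4.png')[120:260,190:350]; b=cv2.imread('pics/wrist4.png')
cv2.imwrite('pics/m4.png',np.vstack([cv2.resize(a,(400,350),interpolation=2)[:260],cv2.resize(b,(400,250))]))"
```

```text
t 15.25 p [ 0.4677 -0.0491  0.0975] yangle 78.7 F [ 0.3 -6.3 -0.2] T [-1.26 -0.11  0.05] w 0.013 g 3.0 q [ 0.69  0.19 -0.73  1.98  0.15  1.03  1.26] down [-0.    -0.001 -1.   ]
```

View pics/m4.png

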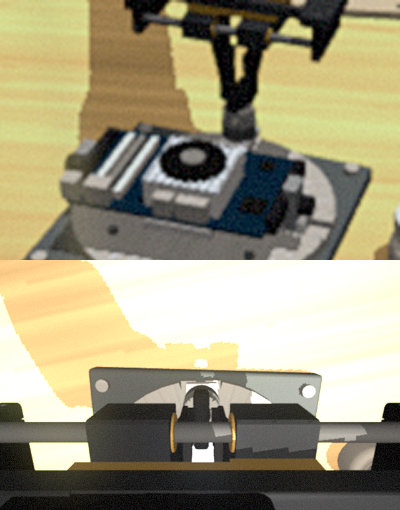

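The scene crop shows the fingers around the bar over the sleeve at the front, but pin depth can't be judged from it. I'll push a little more to tell friction from the pin being home.

Request:
drive_tool([
  [[0.01, 0.05, 0], -0.3],
  [[0.01, 0.05, 0], -0.3],
  [[0, 0, 0], 0],
  [[0, 0, 0], 0],
  [[0, 0, 0], 0],
  [[0, 0, 0], 0],
  [[0, 0, 0], 0],
  [[0, 0, 0], 0],
  [[0, 0, 0], 0],
  [[0, 0, 0], 0],
])

```text
time: 16.6
ee_pos: [0.4678, -0.0488, 0.0975]
eef_rot: [0.104, 0.995, -0.001, -0.0]
ft_force: [-0.9, -9.1, 0.2]
width: 0.0133
grip_force: 4.3
```

```bash
python3 -c "
from h import *
st()"
```

```text
t 16.6 p [ 0.4678 -0.0488  0.0975] yangle 78.0 F [-0.9 -9.1  0.2] T [-1.95 -0.01  0.  ] w 0.0133 g 4.3 q [ 0.69  0.19 -0.73  1.98  0.15  1.03  1.25] down [-0.001 -0.002 -1.   ]
```

Request:
drive_tool([
  [[-0.01, -0.1, 0], 0.5],
  [[-0.01, -0.1, 0], 0.5],
  [[-0.01, -0.1, 0], 0.5],
  [[-0.01, -0.1, 0], 0.5],
  [[-0.01, -0.1, 0], 0.5],
  [[-0.01, -0.1, 0], 0.5],
  [[0, 0, 0], 0],
  [[0, 0, 0], 0],
  [[0, 0, 0], 0],
  [[0, 0, 0], 0],
])

```text
time: 17.85
ee_pos: [0.4676, -0.0528, 0.0977]
eef_rot: [0.077, 0.997, 0.0, 0.0]
ft_force: [-0.4, 5.3, 2.1]
width: 0.0129
grip_force: 2.2
```

```bash
python3 -c "
from h import *
st()"
```

```text
t 17.85 p [ 0.4676 -0.0528  0.0977] yangle 81.1 F [-0.4  5.3  2.1] T [ 1.16 -0.05  0.01] w 0.0129 g 2.2 q [ 0.7   0.19 -0.73  1.98  0.15  1.02  1.32] down [ 0.  0. -1.]
```

Request:
drive_tool([
  [[-0.01, -0.05, 0], 0.3],
  [[-0.01, -0.05, 0], 0.3],
  [[0, -0.05, 0], 0.3],
  [[0, 0, 0], 0],
  [[0, 0, 0], 0],
  [[0, 0, 0], 0],
  [[0, 0, 0], 0],
  [[0, 0, 0], 0],
  [[0, 0, 0], 0],
  [[0, 0, 0], 0],
])

```text
time: 19.1
ee_pos: [0.4675, -0.0533, 0.0977]
eef_rot: [0.069, 0.998, 0.001, 0.0]
ft_force: [-0.6, 9.0, 2.7]
width: 0.0132
grip_force: 4.3
```

```bash
python3 -c "
from h import *
st()"
```

```text
t 19.1 p [ 0.4675 -0.0533  0.0977] yangle 82.1 F [-0.6  9.   2.7] T [ 2.13 -0.08 -0.04] w 0.0132 g 4.3 q [ 0.71  0.19 -0.74  1.98  0.15  1.02  1.34] down [ 0.     0.002 -1.   ]
```

Request:
drive_tool([
  [[0.01, 0.1, 0], -0.6],
  [[0.01, 0.1, 0], -0.6],
  [[0.01, 0.1, 0], -0.6],
  [[0.01, 0.1, 0], -0.6],
  [[0, 0, 0], 0],
  [[0, 0, 0], 0],
  [[0, 0, 0], 0],
  [[0, 0, 0], 0],
  [[0, 0, 0], 0],
  [[0, 0, 0], 0],
])

```text
time: 20.35
ee_pos: [0.4677, -0.0506, 0.0976]
eef_rot: [0.09, 0.996, 0.0, -0.0]
ft_force: [-0.8, -1.2, -1.4]
width: 0.0126
grip_force: 0.6
```

Request:
drive_tool([
  [[0, 0, 0], 0],
  [[0, 0, 0], 0],
  [[0, 0, 0], 0],
  [[0, 0, 0], 0],
  [[0, 0, 0.3], 0],
  [[0, 0, 1.5], 0],
  [[0, 0, 2], 0],
  [[0, 0, 2], 0],
  [[0, 0, 2], 0],
  [[0, 0, 0], 0],
], hand=0.4)

```text
time: 21.6
ee_pos: [0.4688, -0.0507, 0.1776]
eef_rot: [0.09, 0.996, -0.0, 0.002]
ft_force: [0.3, 0.7, -0.3]
width: 0.052
grip_force: 0.0
```

Run:
```python
from h import *
from bench import vision
s,M=st()
c=vision.camera("wrist");T=np.eye(4);T[:3,:3]=M;T[:3,3]=s["ee_pos"];np.savez("w5.npz",T=T@c["mount"],K=c["intrinsics"])
b=c["color"][...,::-1]
a=vision.camera("scene")["color"][120:220,190:320,::-1]
cv2.imwrite("pics/m5.png",cv2.convertScaleAbs(np.vstack([b[60:300,120:520].repeat(2,0).repeat(2,1)[:,:800][:480]]),alpha=1.2))
cv2.imwrite("pics/s5.png",cv2.resize(cv2.convertScaleAbs(a,alpha=1.5),None,fx=6,fy=6,interpolation=2))
```

```text
t 21.6 p [ 0.4688 -0.0507  0.1776] yangle 79.6 F [ 0.3  0.7 -0.3] T [ 0.16 -0.11  0.02] w 0.052 g 0.0 q [ 0.73  0.08 -0.74  1.89  0.06  1.19  1.36] down [ 0.003 -0.001 -1.   ]
```

View pics/m5.png

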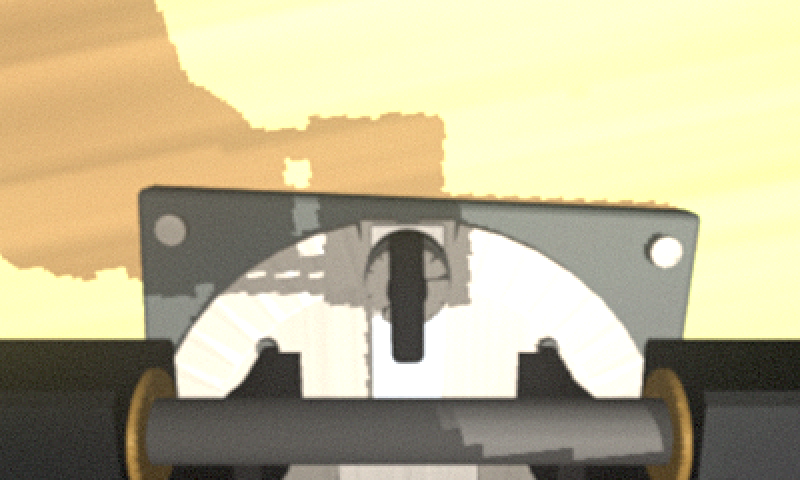

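View pics/s5.png

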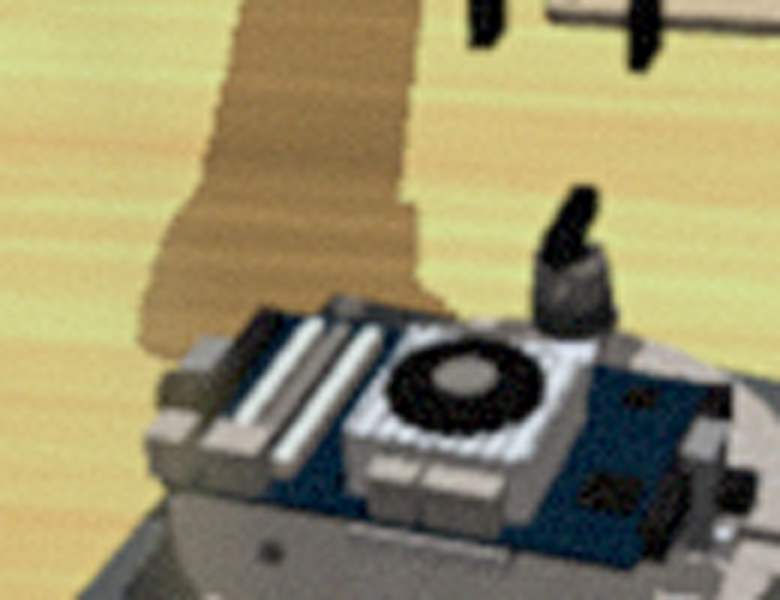

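The wrist crop shows the T-bar in line with the arm, from (407,229) to (407,362), centred between the ring's two tick marks. The scene crop shows the bar sitting close to the sleeve. I'll compare these with the projected home and resting heights.

Run:
```python
from h import *
w=np.load("w5.npz");Ti=np.linalg.inv(w["T"]);K=w["K"]
def pw(X):
    p=K@(Ti@np.append(X,1))[:3];p=p[:2]/p[2];return ((p-[120,60])*2).round(0)
ps=lambda X:((proj("scene",X)-[190,120])*6).round(0)
a=np.radians(169.5);u=np.array([np.cos(a),np.sin(a),0]);P=np.array([.4685,-.051,0])
n=np.array([-u[1],u[0],0])
for zt in(.099,.106,.109):
    Z=np.array([0,0,zt]);print(zt,"wrist far/near ends",pw(P+Z+.023*u),pw(P+Z-.023*u),"scene",ps(P+Z+.023*u),ps(P+Z-.023*u),"near bottom",ps(P+Z-[0,0,.016]-.023*u))
S=np.array([0,0,.0775]);print("sleeve wrist",[pw(P+S+.0155*d) for d in(u,-u,n,-n)],"scene",[ps(P+S+.0155*d) for d in(u,-u,n,-n)])
```

```text
0.099 wrist far/near ends [404. 244.] [404. 373.] scene [587. 178.] [550. 235.] near bottom [551. 270.]
0.106 wrist far/near ends [404. 248.] [404. 381.] scene [587. 162.] [549. 219.] near bottom [550. 255.]
0.109 wrist far/near ends [404. 250.] [404. 384.] scene [586. 155.] [549. 212.] near bottom [550. 248.]
sleeve wrist [array([405., 253.]), array([405., 334.]), array([363., 294.]), array([446., 294.])] scene [array([582., 233.]), array([557., 272.]), array([533., 247.]), array([607., 259.])]
```

Both views fit the home height. Because there's only one attempt, I'll also do a touch check: closing with the fingertips at about 102 mm should miss a bar that's home (top 99 mm) and catch one resting on the ring (top 106 mm).

Request:
drive_tool([
  [[0, 0, -1.5], 0],
  [[0, 0, -1.5], 0],
  [[0, 0, -1.5], 0],
  [[0, 0, -1.3], 0],
  [[0, 0, -0.7], 0],
  [[0, 0, -0.25], 0],
  [[0, 0, 0], 0],
  [[0, 0, 0], 0],
  [[0, 0, 0], 0],
  [[0, 0, 0], 0],
])

```text
time: 22.95
ee_pos: [0.4678, -0.0507, 0.1083]
eef_rot: [0.09, 0.996, -0.0, 0.0]
ft_force: [0.3, -1.4, -0.5]
width: 0.0527
grip_force: 0.0
```

Request:
drive_tool([
  [[0, 0, 0], 0],
  [[0, 0, 0], 0],
  [[0, 0, 0], 0],
  [[0, 0, 0], 0],
  [[0, 0, 0], 0],
  [[0, 0, 0], 0],
  [[0, 0, 0], 0],
  [[0, 0, 0], 0],
  [[0, 0, 0], 0],
  [[0, 0, 0], 0],
], hand=0.95, newtons=4)

```text
time: 24.2
ee_pos: [0.4677, -0.0507, 0.1081]
eef_rot: [0.091, 0.996, 0.0, -0.0]
ft_force: [-0.3, 0.5, -0.1]
width: 0.0044
grip_force: 0.0
```

The fingers closed to 4.4 mm above the bar, so the bar top is below 100 mm and the pin is home. I'll retreat and hand in.

Request:
drive_tool([
  [[0, 0, 1], 0],
  [[0, 0, 1.5], 0],
  [[0, 0, 2], 0],
  [[0, 0, 2], 0],
  [[0, 0, 2], 0],
  [[0, 0, 1.5], 0],
  [[0, 0, 0], 0],
  [[0, 0, 0], 0],
  [[0, 0, 0], 0],
  [[0, 0, 0], 0],
])

```text
time: 25.45
ee_pos: [0.4675, -0.0506, 0.2076]
eef_rot: [0.09, 0.996, 0.0, -0.0]
ft_force: [-0.1, 0.1, 0.2]
width: 0.0044
grip_force: 0.0
```

```bash
python3 -c "
from h import *
st()
from bench import r
print(r.close_job())"
```

```text
t 25.45 p [ 0.4675 -0.0506  0.2076] yangle 79.6 F [-0.1  0.1  0.2] T [ 0.02 -0.15 -0.02] w 0.0044 g 0.0 q [ 0.74  0.05 -0.74  1.85  0.04  1.25  1.38] down [-0.001  0.    -1.   ]
the job is handed in; nothing more can be done
None
```

The holder is swung to the front, the pin tested home in the front notch (rocking resisted both ways, handle at its home height), the handle is released, and I handed the job in at about 25 s; no verdict was shown.

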